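Packing a lantern set and a storage-jar set from cut bottles

ROBOT

A 6-joint arm with a two-finger parallel gripper is mounted at the origin on the work surface. World frame = base frame: x ahead of the robot, y to its left, z up, the work surface at z = 0. Lengths are in m, angles in degrees, forces in N, time in s.
With the tool pointing down it reaches from about 0.4 to 0.825 m from the base axis. Payload 7 kg.
Tool frame: the origin (TCP) lies at the very end of the fingers, on their centre line; the grasp point (between the pads) lies 19 mm behind it (r.grip_depth is the distance from the TCP to the grasp point, in m); z points along the fingers, y is the line along which they close (so a half turn about z gives the same grasp; the last joint's range is limited). The gripper opens to 88 mm and grips with 3 to 60 N. Pads are 19 mm wide; open, the fingers measure 130 mm over their backs; the gripper's body (78 mm by 193 mm) begins 47 mm behind the grasp point.
Start: joints at [-49.899, 20.546, 0.682, 0, -70.136, -16.507], TCP at [0.27, -0.619, 0.227] pointing down, gripper open.
Joint ranges: [-176.03, 176.03], [-82.01, 121.73], [-58.28, 71.71], [-173.87, 95.51], [-174.79, -0.11], [-173.66, 173.66]. Speed limits (degrees/s): [136.94, 136.94, 172.46, 180, 180, 180].

INTERFACE

Orientations are given as [roll, pitch, yaw] about the fixed x, y, z axes, in that order (R = Rz(yaw) Ry(pitch) Rx(roll)).
In Python, from plant import r gives the robot as it stands.
- The arm moves only by the tool play_rows, never from a script. Its argument "rows" is a list that holds one entry, the list of rows, each a list of 5 numbers: the closure, from 0 (fully open) to 1 (shut), then the shift along the tool's x, y, z each as a share of 0.5 m, from -1 to 1, then the turn about the tool's z as a share of 1.5 rad, from -1 to 1. A call has exactly 8 rows; each row is the pose to reach, as a shift and turn from the pose commanded when the call began, along the tool's axes at that moment; what a row does not reach only later rows make up. A row lasts 1/12 s, in which the tool goes at most 41.7 mm and 7.16 degrees, less where a joint would pass 70% of its speed; a pose out of reach is approached as far as the arm can. A call with a number of a shift or a turn outside -1 to 1 is refused whole. A call with a gripper value outside its range is refused whole. The fingers move at their own pace and stop on an object; "squeeze" is the grip in N (left out, the last holds). Time passes only in rows, so rows that repeat a pose let the fingers close, or fill a call up. It gives the time, the measured TCP pose, the force, the opening and the grip force at its end, in the units of the state.
- r.get_state(): the state, without advancing time (a new reading comes with each control period).
- r.capture(name): name is "side" or "top" or "wrist"; returns the picture (400x640x3 uint8, red, green, blue); there is no depth.
- r.camera_info(name): a dict with "fovy" (degrees; the focal length in pixels is half the picture's height over the tangent of half this angle, whatever the lens; pixels are square), "cx", "cy" (the principal point, pixels), "k1" (the pictures are not rectified: a ray, as slopes to the right and down, at radius r is drawn at 1 + k1 r^2 times it, then the intrinsics apply), "pose" (4x4, takes a point from camera to world coordinates). Camera axes: x right, y down, z forward; pixel columns grow to the right and rows downward; lengths in m; the calibration is good to about 2 mm. A picture is of the moment at which its call begins: read the wrist's pose just before it. camera_info takes no time and is no camera call; for the wrist camera it gives the pose at the moment of the call.
- r.close_job(): hands the job in; it is judged then, once.
The state is a dict: "time_s": time; "joints": joint angles; "qd": joint speeds; "joint_torque": joint torques, N m; "tcp_pos": TCP position; "eef_rot": TCP orientation; "contact_force": force on the tool from outside, world axes, zero at the start; "moment": the same for the moment, N m; "gripper_width": finger opening in m; "gripper_force": force on a finger pad.
Only numpy, scipy, OpenCV 4.12 (cv2) and the standard library are available. Lean on these libraries where they do the work, as an engineer would, in place of code of your own. Each camera call takes 0.05 s, during which the arm holds its last target. There are 200 camera calls.

TASK

Make up the two gift sets from the stock on the bench: the lantern set (glass chimney, square wooden base and candle) in the tray with three compartments, the candle in the narrow middle one, and the jar set (tall tumbler and its cork lid) in the tray with two compartments. One piece to a compartment, each standing upright and flat on the tray floor; set the glass down gently and don't tip it over. Leave the short tumbler, the torch and the bottle cutter where they are.

Things in the scene. Friction and masses are not known exactly. Their poses are not given: they have to be found in the camera images.
- lantern_tray: Pale wood tray, THREE compartments in a row along its y; loose, 0.5 kg. Outside 100 (x) x 260 (y) x 14 mm high; origin at the centre of its underside, z up. Floor 4 mm thick; rim (6 mm thick) and partitions (5 mm) rise 10 mm above it. Middle compartment 88 (x) x 66 (y) mm at y = 0; end ones 88 x 86 mm, centred at y = +81 and -81 mm: chimney and base may take either end.
- jar_tray: Pale wood tray, TWO equal compartments in a row along its y; loose, 0.4 kg. Outside 100 (x) x 189 (y) x 14 mm high; origin at the centre of its underside, z up. Floor 4 mm thick; rim (6 mm thick) and partition (5 mm) rise 10 mm above it. Compartments 88 (x) x 86 (y) mm, centred at y = +45.5 and -45.5 mm: tumbler and lid may take either.
- chimney: Lantern chimney: the sawn-off top of a green glass bottle, open at both ends, standing on its wide cut end with the neck up. Diameter 60 mm up to 50 mm height, then a shoulder that narrows to the straight neck, 30 mm in diameter from 92 mm height to the top at 135 mm. About 0.16 kg. Origin at the centre of its underside, z along its axis.
- lantern_base: Lantern base: square block of dark wood 64 x 64 x 24 mm high with a round recess (46 mm wide, 7 mm deep) in its top. About 0.07 kg. Origin at the centre of its underside, x and y square to its sides, z up.
- candle: Plain ivory pillar candle standing upright, 45 mm in diameter, 60 mm high with a short wick on top. About 0.085 kg. Origin at the centre of its underside, z up.
- tall_tumbler: Tall tumbler: bottom part of a green glass bottle, open at the top, 60 mm in diameter and 105 mm high, wall 3.5 mm. About 0.18 kg. Origin at the centre of its underside, z up.
- cork_lid: Round stepped cork lid standing on its plug: plug 52 mm in diameter and 20 mm high, above it a flange 62 mm in diameter and 14 mm thick; 34 mm high in all. About 0.03 kg. Origin at the centre of its underside (the plug's), z up.
- short_tumbler: Short tumbler, belongs to neither set and stays where it is: green glass, open at the top, wider and much lower than the tall one, 70 mm in diameter and 55 mm high. Origin at the centre of its underside, z up.
- torch: Gas torch, stays where it is: blue can with red cone and brass burner, 90 mm in diameter, 188 mm high. Origin at the centre of its underside, z up.
- bottle_cutter: Bottle cutter, stays where it is: black steel frame with four white rollers and a back stop, 100 (x) x 170 (y) mm, 58 mm high. Origin at the centre of its underside, z up.

How it is judged (in metres and radians):
At the end, for the whole second after the job is handed in: Every piece in a compartment as the goal says: centre within 22 mm (tray x; candle 25) and 20 mm (y; candle 14) of the compartment's, underside within 3 mm of the tray floor, upright within 0.08 rad, at rest. Short tumbler, torch and cutter within 30 mm of their starts (z of chimney in the frame of lantern_tray between 0.001 and 0.007 m and angle between each of chimney, lantern_base, candle, tall_tumbler, cork_lid's own z axis and vertical below 0.08 rad and linear speed of each of chimney, lantern_base, candle, tall_tumbler, cork_lid below 0.02 m/s and angular speed of each of chimney, lantern_base, candle, tall_tumbler, cork_lid below 0.2 rad/s and z of lantern_base in the frame of lantern_tray between 0.001 and 0.007 m and z of candle in the frame of lantern_tray between 0.001 and 0.007 m and z of tall_tumbler in the frame of jar_tray between 0.001 and 0.007 m and z of cork_lid in the frame of jar_tray between 0.001 and 0.007 m and x of candle in the frame of lantern_tray between -0.025 and 0.025 m and y of candle in the frame of lantern_tray between -0.014 and 0.014 m and ((x of chimney in the frame of lantern_tray between -0.022 and 0.022 m and y of chimney in the frame of lantern_tray between 0.061 and 0.101 m and x of lantern_base in the frame of lantern_tray between -0.022 and 0.022 m and y of lantern_base in the frame of lantern_tray between -0.101 and -0.061 m) or (x of chimney in the frame of lantern_tray between -0.022 and 0.022 m and y of chimney in the frame of lantern_tray between -0.101 and -0.061 m and x of lantern_base in the frame of lantern_tray between -0.022 and 0.022 m and y of lantern_base in the frame of lantern_tray between 0.061 and 0.101 m)) and ((x of tall_tumbler in the frame of jar_tray between -0.022 and 0.022 m and y of tall_tumbler in the frame of jar_tray between 0.0255 and 0.0655 m and x of cork_lid in the frame of jar_tray between -0.022 and 0.022 m and y of cork_lid in the frame of jar_tray between -0.0655 and -0.0255 m) or (x of tall_tumbler in the frame of jar_tray between -0.022 and 0.022 m and y of tall_tumbler in the frame of jar_tray between -0.0655 and -0.0255 m and x of cork_lid in the frame of jar_tray between -0.022 and 0.022 m and y of cork_lid in the frame of jar_tray between 0.0255 and 0.0655 m)) and distance of each of short_tumbler, torch, bottle_cutter from where it was at the start of the episode below 0.03 m); the robot touches nothing.
It fails at once if a glass piece is tipped over (leans by more than 0.8 rad) (angle between any of chimney, tall_tumbler, short_tumbler's own z axis and vertical above 0.8 rad).
It fails at once if the chimney or the tall tumbler is let fall (from more than about 30 mm) instead of set down ((linear speed of chimney above 0.75 m/s and contact force between chimney and the fingers below 0.1 N) or (linear speed of tall_tumbler above 0.75 m/s and contact force between tall_tumbler and the fingers below 0.1 N)).
It fails at once if the chimney or the tall tumbler is banged or pressed on a tray with over 50 N (contact force between any of chimney, tall_tumbler and lantern_tray above 50 N or contact force between any of chimney, tall_tumbler and jar_tray above 50 N).
It fails at once if the short tumbler, the torch or the bottle cutter is pushed more than 30 mm from its place (distance of any of short_tumbler, torch, bottle_cutter from where it was at the start of the episode above 0.03 m).
It also fails if it takes over 112 s, if anything falls off the work surface, if the arm or the gripper's body presses on something with over 40 N, if the wrist force passes 120 N, or if a joint passes its speed limit or range.

## Working session

There is one attempt and no reset: what is moved stays moved. The work goes in short steps, Python scripts to look and compute and a tool call to move; the robot and the scene stay as the last step left them, time stands still between calls to the robot, and variables do not carry over. Pictures are saved under pics/ and viewed, at most 14 in all, crops included, and the job is handed in when it is done.

Besides the shell and the picture viewer there is one more tool, called after ">>>" as a command line: name --argument value ..., lists and objects as JSON in quotes. play_rows: Moves the arm, as the interface text tells. Its arguments: {"type":"object","properties":{"rows":{"type":"array","items":{"type":"array","items":{"type":"array","items":{"type":"number"}}}},"squeeze":{"type":"number"}},"required":["rows"]}

```bash
mkdir -p pics; ls; python3 - <<'E'
from plant import r
import cv2
print(r.get_state())
for n in("top","side"):
    im=r.capture(n);cv2.imwrite(f"pics/{n}0.png",im[:,:,::-1]);print(n,r.camera_info(n))
E
```

```text
pics
{'time_s': 0.0, 'joints': array([-4.98999520e+01,  2.05910438e+01,  6.34986594e-01, -2.24510866e-02,
       -7.01362036e+01, -1.65072109e+01]), 'qd': array([ 0.0506689 , -0.01477138,  0.03701796, -0.01766777,  0.15715571,
       -0.08848325]), 'joint_torque': array([-1.62929398e-03, -5.82717812e+01,  2.93046552e+01,  6.99687481e+00,
        6.84214581e-03, -1.89465595e-04]), 'tcp_pos': array([ 0.2699554 , -0.61813411,  0.22562899]), 'eef_rot': array([ 1.79905544e+02, -5.98179823e-03, -1.56414804e+02]), 'contact_force': array([ 0.23594265, -0.76334392, -0.98291445]), 'moment': array([ 0.07256751,  0.010233  , -0.04017478]), 'gripper_force': 0.0, 'gripper_width': 0.08813159019652353}
top {'fovy': 43.49244034810536, 'cx': 313.53689831625275, 'cy': 208.86241663470756, 'k1': 0.03721832656963097, 'pose': array([[ 1.31204166e-02, -9.97448915e-01,  7.01677707e-02,
         3.71360431e-01],
       [-9.99824112e-01, -1.40274112e-02, -1.24489795e-02,
         5.62641710e-04],
       [ 1.34014933e-02, -6.99920932e-02, -9.97457521e-01,
         1.74318426e+00],
       [ 0.00000000e+00,  0.00000000e+00,  0.00000000e+00,
         1.00000000e+00]])}
side {'fovy': 46.298836984643444, 'cx': 322.3029179424702, 'cy': 196.92738071390107, 'k1': -0.06330315621047383, 'pose': array([[-0.73757394, -0.39792396,  0.54556504, -0.24826017],
       [-0.67504799,  0.45504657, -0.58072612,  0.76585968],
       [-0.01717266, -0.79661103, -0.60424826,  0.84608365],
       [ 0.        ,  0.        ,  0.        ,  1.        ]])}
```

View pics/top0.png

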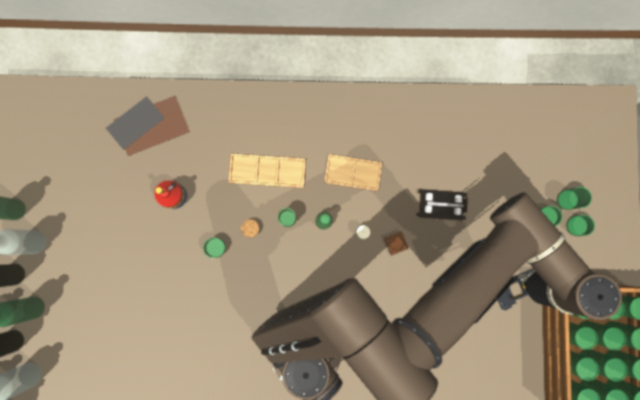

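View pics/side0.png

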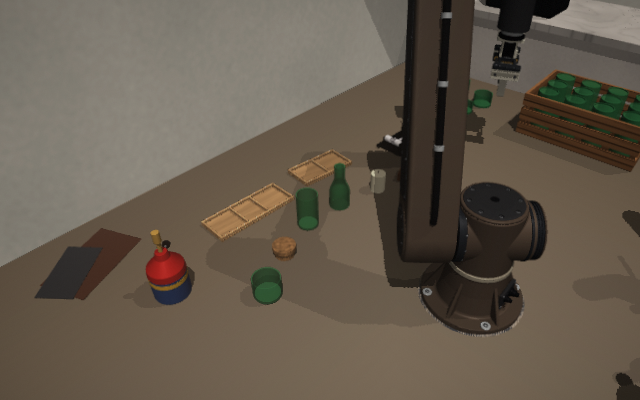

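```bash
cat > h.py <<'E'
import numpy as np, cv2
from plant import r
def K(i):
    f=200/np.tan(np.radians(i["fovy"]/2)); return f
def px2w(i,u,v,z):
    """pixel to world on plane z"""
    f=K(i); d=np.array([(u-i["cx"])/f,(v-i["cy"])/f]); rd=np.hypot(*d); rr=rd
    for _ in range(20): rr=rd/(1+i["k1"]*rr*rr)
    s=d*(rr/rd if rd>0 else 1); P=np.array(i["pose"]); w=P[:3,:3]@np.array([*s,1]); o=P[:3,3]
    return (o+w*(z-o[2])/w[2])[:3]
def w2px(i,p):
    P=np.array(i["pose"]); c=P[:3,:3].T@(np.asarray(p,float)-P[:3,3]); s=c[:2]/c[2]
    s=s*(1+i["k1"]*(s@s)); return s*K(i)+[i["cx"],i["cy"]]
def snap(n,f):
    i=r.camera_info(n); im=r.capture(n); cv2.imwrite(f"pics/{f}.png",im[:,:,::-1]); return i,im
E
python3 - <<'E'
from h import *
im=cv2.imread("pics/top0.png");i=r.camera_info("top")
for n,u,v,z in [("ltray",267,170,.014),("jtray",353,172,.014),("short",215,247,.05),("lid",250,228,.034),("tall",288,217,.105),("chim",324,220,.1),("candle",363,231,.06),("base",396,243,.024),("torch",169,194,.1),("cutter",442,204,.04)]:
    p=px2w(i,u,v,z);print(n,p.round(3),np.hypot(*p[:2]).round(3))
hsv=cv2.cvtColor(im,cv2.COLOR_BGR2HSV)
print(hsv[170,250],hsv[172,353],hsv[190,330])
cv2.imwrite("pics/top0c.png",cv2.resize(im[145:265,205:415],None,fx=3.8,fy=3.8,interpolation=cv2.INTER_CUBIC))
iw,w=snap("wrist","w0");print(iw)
E
```

```text
ltray [0.626 0.142 0.014] 0.642
jtray [ 0.623 -0.157  0.014] 0.643
short [0.358 0.308 0.05 ] 0.472
lid [0.423 0.194 0.034] 0.466
tall [0.459 0.063 0.105] 0.463
chim [ 0.451 -0.055  0.1  ] 0.454
candle [ 0.418 -0.188  0.06 ] 0.458
base [ 0.379 -0.305  0.024] 0.486
torch [0.529 0.453 0.1  ] 0.697
cutter [ 0.514 -0.459  0.04 ] 0.689
[ 21 105 246] [ 18 107 226] [ 17  68 166]
{'fovy': 61.05159544920653, 'cx': 321.7035095254886, 'cy': 205.69912385974996, 'k1': -0.037067631596600974, 'pose': array([[-0.39980041,  0.87946069,  0.25827993,  0.20024162],
       [ 0.9166015 ,  0.38324543,  0.11386237, -0.64905567],
       [ 0.00115287,  0.28226199, -0.95933667,  0.38390439],
       [ 0.        ,  0.        ,  0.        ,  1.        ]])}
```

View pics/top0c.png

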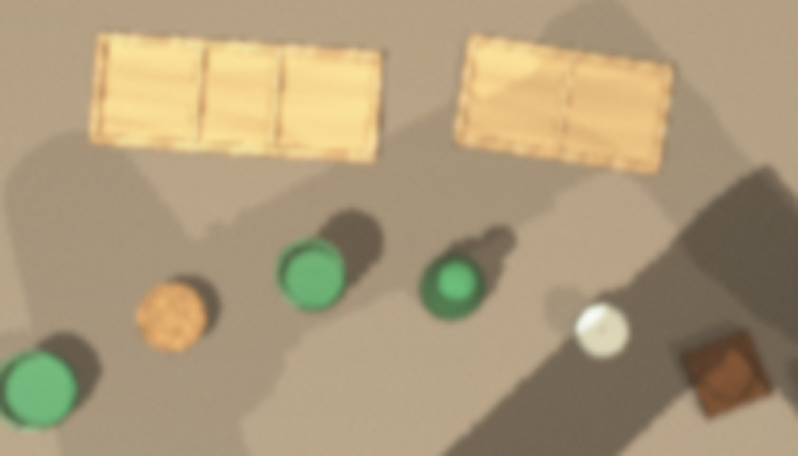

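```bash
python3 - <<'E'
from h import *
i=r.camera_info("top")
def P(x,y,z): return px2w(i,205+(x+.5)/3.8-.5,145+(y+.5)/3.8-.5,z)[:2]
for n,cs in (("L",[(96,33),(382,49),(375,162),(90,144)]),("J",[(468,36),(674,65),(660,174),(454,144)])):
    q=np.array([P(*c,.014) for c in cs]); c=q.mean(0)
    ay=(q[0]+q[3]-q[1]-q[2])/2; L=np.hypot(*ay); ay/=L; W=np.linalg.norm((q[0]+q[1]-q[2]-q[3])/2)
    print(n,c.round(4),"L,W",L.round(3),W.round(3),"y-axis ang",np.degrees(np.arctan2(ay[1],ay[0])).round(1))
    for o in ([-.081,0,.081] if n=="L" else [-.0455,.0455]): print("  comp",o,(c+o*ay).round(4))
for n,x,y,z in (("tall",312,275,.105),("chim top",457,281,.135),("chim low",452,288,.05),("lid",172,316,.034),("candle",603,330,.06),("short",39,390,.055)): print(n,P(x,y,z).round(4))
q=np.array([P(*c,.024) for c in[(682,352),(744,330),(772,390),(710,417)]]);e=q[0]-q[1]+q[3]-q[2]
print("base",q.mean(0).round(4),np.degrees(np.arctan2(e[1],e[0])).round(1),[np.linalg.norm(q[k]-q[k-1]).round(3) for k in range(4)])
E
```

```text
L [0.6254 0.1432] L,W 0.261 0.103 y-axis ang 87.5
  comp -0.081 [0.6218 0.0622]
  comp 0 [0.6254 0.1432]
  comp 0.081 [0.629  0.2241]
J [ 0.6228 -0.1567] L,W 0.19 0.101 y-axis ang 82.6
  comp -0.0455 [ 0.617  -0.2019]
  comp 0.0455 [ 0.6287 -0.1116]
tall [0.4587 0.0674]
chim top [ 0.4537 -0.0564]
chim low [ 0.4518 -0.055 ]
lid [0.424  0.1948]
candle [ 0.416  -0.1886]
short [0.3568 0.3076]
base [ 0.3805 -0.3047] 112.2 [np.float64(0.063), np.float64(0.06), np.float64(0.059), np.float64(0.061)]
```

```bash
cat >> h.py <<'E'
def plan(*wps):
    """shares (x,y,z,turn) of each waypoint (x,y,z,yaw deg or None) from the present pose"""
    s=r.get_state(); p=np.array(s["tcp_pos"]); yaw=s["eef_rot"][2]; a=np.radians(yaw)
    T=np.array([[np.cos(a),np.sin(a),0],[np.sin(a),-np.cos(a),0],[0,0,-1]])
    print("t",round(s["time_s"],2),"tcp",p.round(4),"rpy",np.round(s["eef_rot"],1),"w",round(s["gripper_width"],4),"j",np.round(s["joints"],0))
    for x,y,z,t in wps:
        d=T.T@(np.array([x,y,z])-p); turn=0 if t is None else -((t-yaw+180)%360-180)
        print((d/.5).round(4).tolist(),round(np.radians(turn)/1.5,4),"rows>=",round(max(np.linalg.norm(d)/.0417,abs(turn)/7.16),1))
E
python3 -c "
from h import *
plan((.3805,-.3047,.2,-157.8))"
```

```text
t 0.15 tcp [ 0.27   -0.6182  0.2259] rpy [ 179.9   -0.  -156.4] w 0.0877 j [-50.  21.   1.  -0. -70. -17.]
[-0.4535, 0.4862, 0.0517] 0.0162 rows>= 8.0
```

>>> play_rows --rows '[[[0, -0.454, 0.486, 0.05, 0.016], [0, -0.454, 0.486, 0.05, 0.016], [0, -0.454, 0.486, 0.05, 0.016], [0, -0.454, 0.486, 0.05, 0.016], [0, -0.454, 0.486, 0.05, 0.016], [0, -0.454, 0.486, 0.05, 0.016], [0, -0.454, 0.486, 0.05, 0.016], [0, -0.454, 0.486, 0.05, 0.016]]]'

```text
time_s: 0.82
tcp_pos: [0.3809, -0.3033, 0.2014]
eef_rot: [-180.0, 0.0, -157.8]
contact_force: [1.2, -1.1, -1.0]
gripper_width: 0.0875
gripper_force: 0.0
```

```bash
python3 - <<'E'
from h import *
plan((.3805,-.3047,.06,-157.8),(.3805,-.3047,.012,-157.8))
i,im=snap("wrist","w1")
for c in [(32,32),(32,-32),(-32,-32),(-32,32)]:
    a=np.radians(22.2);c=np.array(c)/1000;p=[.3805+c[0]*np.cos(a)-c[1]*np.sin(a),-.3047+c[0]*np.sin(a)+c[1]*np.cos(a),.024]
    cv2.circle(im,tuple(int(v) for v in w2px(i,p).round()),3,(255,0,0),-1)
cv2.imwrite("pics/w1.png",im[:,:,::-1])
E
```

```text
t 0.82 tcp [ 0.3809 -0.3033  0.2014] rpy [-180.     0.  -157.8] w 0.0875 j [-15.   4. -25.  -0. -62. -52.]
[0.0018, -0.0023, 0.2829] 0.0 rows>= 3.4
[0.0018, -0.0023, 0.3789] 0.0 rows>= 4.5
```

View pics/w1.png

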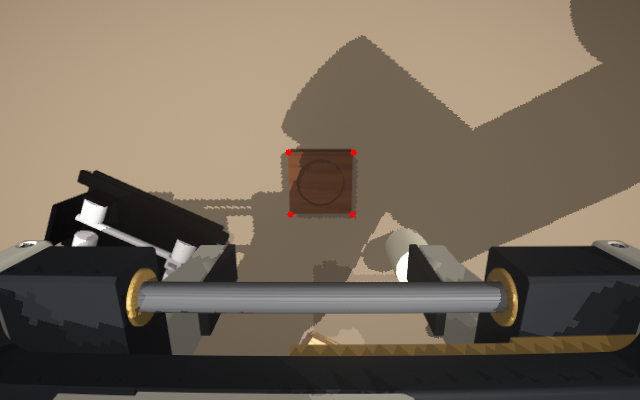

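>>> play_rows --rows '[[[0, 0.002, -0.002, 0.08, 0], [0, 0.002, -0.002, 0.16, 0], [0, 0.002, -0.002, 0.24, 0], [0, 0.002, -0.002, 0.31, 0], [0, 0.002, -0.002, 0.36, 0], [0, 0.002, -0.002, 0.379, 0], [0, 0.002, -0.002, 0.379, 0], [0.6, 0.002, -0.002, 0.379, 0]]]' --squeeze 20

```text
time_s: 1.53
tcp_pos: [0.3806, -0.3067, 0.0125]
eef_rot: [180.0, -0.0, -157.8]
contact_force: [0.1, 0.4, -0.0]
gripper_width: 0.0849
gripper_force: 0.0
```

>>> play_rows --rows '[[[0.6, 0, 0, 0, 0], [0.6, 0, 0, 0, 0], [0.6, 0, 0, 0, 0], [0.6, 0, 0, 0, 0], [0.6, 0, 0, -0.06, 0], [0.6, 0, 0, -0.14, 0], [0.6, 0, 0, -0.22, 0], [0.6, 0, 0, -0.24, 0]]]'

```text
time_s: 2.2
tcp_pos: [0.3831, -0.3079, 0.1386]
eef_rot: [-179.6, 0.4, -157.7]
contact_force: [0.2, -0.0, -0.5]
gripper_width: 0.064
gripper_force: 20.0
```

```bash
python3 - <<'E'
from h import *
plan((.45,-.12,.15,None),(.629,.2241,.13,-92.5),(.629,.2241,.017,-92.5))
E
```

```text
t 2.2 tcp [ 0.3831 -0.3079  0.1386] rpy [-179.6    0.4 -157.7] w 0.064 j [-16.   7. -30.   0. -52. -52.]
[-0.2663, 0.297, -0.0229] 0.0 rows>= 4.8
[-0.8586, 0.7979, 0.0171] -0.7587 rows>= 14.1
[-0.8586, 0.7979, 0.2431] -0.7587 rows>= 14.4
```

>>> play_rows --rows '[[[0.6, 0, 0, -0.08, 0], [0.6, -0.06, 0.055, -0.12, -0.08], [0.6, -0.12, 0.11, -0.12, -0.16], [0.6, -0.18, 0.165, -0.12, -0.24], [0.6, -0.24, 0.22, -0.12, -0.32], [0.6, -0.3, 0.275, -0.12, -0.4], [0.6, -0.36, 0.33, -0.12, -0.48], [0.6, -0.42, 0.39, -0.12, -0.56]]]'

```text
time_s: 2.87
tcp_pos: [0.5012, -0.0452, 0.1928]
eef_rot: [-179.9, 0.1, -109.3]
contact_force: [1.4, -0.6, -1.3]
gripper_width: 0.064
gripper_force: 20.0
```

```bash
python3 - <<'E'
from h import *
plan((.629,.2241,.13,-92.5),(.629,.2241,.017,-92.5))
E
```

```text
t 2.87 tcp [ 0.5012 -0.0452  0.1928] rpy [-1.799e+02  1.000e-01 -1.093e+02] w 0.064 j [ 17.   6. -24.  -0. -61. -37.]
[-0.5929, -0.0632, 0.1255] -0.1956 rows>= 7.3
[-0.5929, -0.0632, 0.3515] -0.1956 rows>= 8.3
```

>>> play_rows --rows '[[[0.6, -0.08, -0.01, 0.01, -0.03], [0.6, -0.16, -0.02, 0.03, -0.06], [0.6, -0.24, -0.03, 0.05, -0.1], [0.6, -0.32, -0.04, 0.07, -0.14], [0.6, -0.4, -0.045, 0.09, -0.17], [0.6, -0.48, -0.05, 0.11, -0.19], [0.6, -0.55, -0.06, 0.125, -0.19], [0.6, -0.59, -0.063, 0.125, -0.19]]]'

```text
time_s: 3.53
tcp_pos: [0.63, 0.223, 0.1274]
eef_rot: [179.9, -0.0, -93.2]
contact_force: [-0.0, -0.6, -1.0]
gripper_width: 0.0635
gripper_force: 20.0
```

```bash
python3 - <<'E'
from h import *
i,im=snap("wrist","w2")
C=np.array([.6254,.1432]);a=np.radians(87.5);ay=np.array([np.cos(a),np.sin(a)]);ax=np.array([np.sin(a),-np.cos(a)])
for x,y in [(.05,.13),(.05,-.13),(-.05,.13),(-.05,-.13)]:
    p=[*(C+x*ax+y*ay),.014];u=w2px(i,p);print(u.round())
    cv2.circle(im,tuple(int(v) for v in u.round()),3,(255,0,0),-1)
cv2.imwrite("pics/w2.png",im[:,:,::-1])
plan((.629,.2241,.04,-92.5),(.629,.2241,.017,-92.5))
E
```

```text
[267. 258.]
[246. -94.]
[381. 256.]
[393. -96.]
t 3.58 tcp [0.6313 0.225  0.128 ] rpy [-180.    -0.   -93.2] w 0.0637 j [ 36.  24.  -7.   0. -59. -39.]
[0.0022, 0.0045, 0.176] -0.0077 rows>= 2.1
[0.0022, 0.0045, 0.222] -0.0077 rows>= 2.7
```

View pics/w2.png

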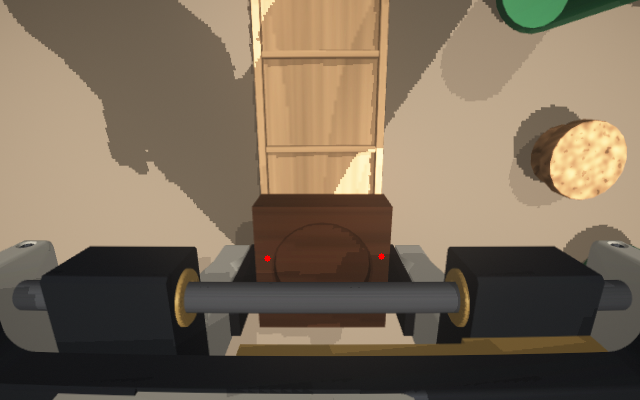

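```bash
python3 - <<'E'
from h import *
i=r.camera_info("wrist")
for v in (54,149): print(px2w(i,322,v,.014).round(4))
for u in (258,386): print(px2w(i,u,54,.014).round(4))
C=np.array([.6254,.1432]);a=np.radians(87.5);ay=np.array([np.cos(a),np.sin(a)])
for y in (.0355,-.0355): print((C+y*ay).round(4), w2px(i,[*(C+y*ay),.014]).round())
E
```

```text
[0.625  0.1111 0.014 ]
[0.6289 0.1815 0.014 ]
[0.6726 0.1083 0.014 ]
[0.5774 0.1136 0.014 ]
[0.6269 0.1787] [324. 145.]
[0.6239 0.1077] [323.  49.]
```

>>> play_rows --rows '[[[0.6, 0.001, 0.004, 0.06, -0.007], [0.6, 0.001, 0.004, 0.12, -0.007], [0.6, 0.001, 0.004, 0.17, -0.007], [0.6, 0.001, 0.004, 0.2, -0.007], [0.6, 0.001, 0.004, 0.215, -0.007], [0.6, 0.001, 0.004, 0.221, -0.007], [0.6, 0.001, 0.004, 0.221, -0.007], [0.6, 0.001, 0.004, 0.221, -0.007]]]'

```text
time_s: 4.25
tcp_pos: [0.6283, 0.22, 0.0204]
eef_rot: [-179.9, 0.1, -92.7]
contact_force: [-0.0, 0.3, -1.2]
gripper_width: 0.0638
gripper_force: 20.0
```

>>> play_rows --rows '[[[0, 0, 0, 0, 0], [0, 0, 0, 0, 0], [0, 0, 0, 0, 0], [0, 0, 0, -0.04, 0], [0, 0, 0, -0.12, 0], [0, 0, 0, -0.2, 0], [0, 0, 0, -0.28, 0], [0, 0, 0, -0.33, 0]]]'

```text
time_s: 4.92
tcp_pos: [0.6289, 0.2201, 0.1896]
eef_rot: [-179.7, 0.1, -92.7]
contact_force: [1.7, 0.3, 0.8]
gripper_width: 0.0877
gripper_force: 0.0
```

```bash
python3 - <<'E'
from h import *
plan((.416,-.1886,.2,-92.5),(.416,-.1886,.028,-92.5))
E
```

```text
t 4.92 tcp [0.6289 0.2201 0.1896] rpy [-1.797e+02  1.000e-01 -9.270e+01] w 0.0877 j [ 36.  21.  -4.   0. -65. -39.]
[0.8364, 0.3871, -0.0207] -0.0022 rows>= 11.1
[0.8364, 0.3871, 0.3233] -0.0022 rows>= 11.7
```

>>> play_rows --rows '[[[0, 0.08, 0.037, -0.02, 0], [0, 0.155, 0.072, -0.02, 0], [0, 0.23, 0.107, -0.02, 0], [0, 0.305, 0.142, -0.02, 0], [0, 0.38, 0.177, -0.02, 0], [0, 0.455, 0.212, -0.02, 0], [0, 0.53, 0.247, -0.02, 0], [0, 0.605, 0.28, -0.02, 0]]]'

```text
time_s: 5.58
tcp_pos: [0.4725, -0.0764, 0.1949]
eef_rot: [-179.9, 0.0, -92.7]
contact_force: [1.7, -1.3, 0.1]
gripper_width: 0.0877
gripper_force: 0.0
```

>>> play_rows --rows '[[[0, 0.07, 0.035, 0, 0], [0, 0.14, 0.065, 0, 0], [0, 0.2, 0.092, 0, 0], [0, 0.225, 0.105, 0, 0], [0, 0.231, 0.107, 0, 0], [0, 0.231, 0.107, 0, 0], [0, 0.231, 0.107, 0, 0], [0, 0.231, 0.107, 0, 0]]]'

```text
time_s: 6.25
tcp_pos: [0.4155, -0.1871, 0.1943]
eef_rot: [-180.0, 0.0, -92.7]
contact_force: [0.8, 0.8, 0.6]
gripper_width: 0.0877
gripper_force: 0.0
```

```bash
python3 - <<'E'
from h import *
i,im=snap("wrist","w3"); it,t=snap("top","t3")
t=t[145:265,205:415]
cv2.imwrite("pics/m3.png",np.vstack([im,cv2.resize(t,(350,200),interpolation=cv2.INTER_CUBIC).copy() if 0 else np.hstack([cv2.resize(t,(350,200),interpolation=cv2.INTER_CUBIC),np.zeros((200,290,3),np.uint8)])])[:,:,::-1])
print(w2px(i,[.416,-.1886,.06]).round(),[px2w(i,u,v,.06).round(4).tolist() for u,v in((322,200),)])
plan((.416,-.1886,.028,-92.5))
E
```

```text
[321. 194.] [[0.4157, -0.1829, 0.06]]
t 6.35 tcp [ 0.4154 -0.187   0.1941] rpy [-180.     0.   -92.6] w 0.0875 j [  1.   1. -29.  -0. -61.  -3.]
[0.0031, -0.0013, 0.3322] -0.0017 rows>= 4.0
```

View pics/m3.png

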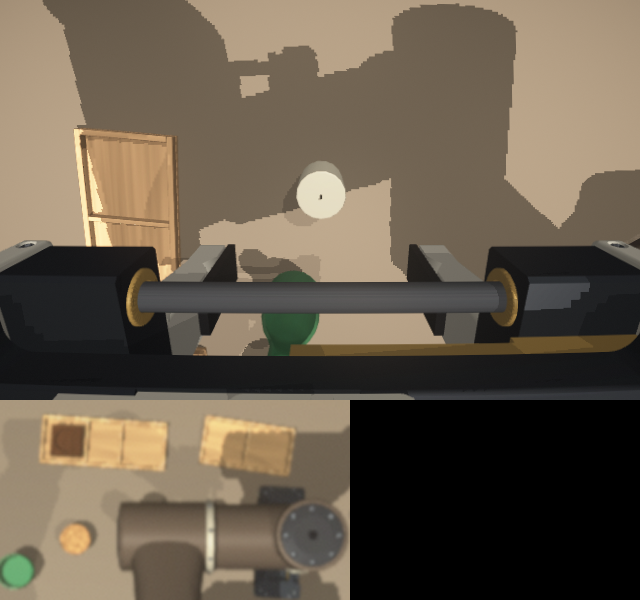

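>>> play_rows --rows '[[[0, 0.003, 0, 0.08, 0], [0, 0.003, 0, 0.16, 0], [0, 0.003, 0, 0.24, 0], [0, 0.003, 0, 0.3, 0], [0, 0.003, 0, 0.328, 0], [0, 0.003, 0, 0.328, 0], [0, 0.003, 0, 0.328, 0], [0.8, 0.003, 0, 0.328, 0]]]' --squeeze 20

```text
time_s: 7.02
tcp_pos: [0.416, -0.189, 0.031]
eef_rot: [-179.9, -0.0, -92.7]
contact_force: [-0.6, 0.2, 0.6]
gripper_width: 0.0847
gripper_force: 0.0
```

>>> play_rows --rows '[[[0.8, 0, 0, 0, 0], [0.8, 0, 0, 0, 0], [0.8, 0, 0, 0, 0], [0.8, 0, 0, 0, 0], [0.8, 0, 0, 0, 0], [0.8, 0, 0, -0.08, 0], [0.8, 0, 0, -0.16, 0], [0.8, 0, 0, -0.24, 0]]]'

```text
time_s: 7.68
tcp_pos: [0.4139, -0.1893, 0.1513]
eef_rot: [179.9, -0.0, -92.7]
contact_force: [1.8, 0.5, -1.4]
gripper_width: 0.0334
gripper_force: 0.0
```

```bash
python3 - <<'E'
from h import *
plan((.416,-.1886,.21,-92.5),(.6255,.1445,.21,-92.5),(.6255,.1445,.035,-92.5))
E
```

```text
t 7.68 tcp [ 0.4139 -0.1893  0.1513] rpy [179.9  -0.  -92.7] w 0.0334 j [  0.   3. -32.   0. -55.  -3.]
[-0.0017, -0.0041, -0.1174] -0.0026 rows>= 1.4
[-0.6871, -0.391, -0.1174] -0.0026 rows>= 9.6
[-0.6871, -0.391, 0.2326] -0.0026 rows>= 9.9
```

>>> play_rows --rows '[[[0, 0, 0, -0.05, 0], [0, 0, 0, -0.05, 0], [0, 0, 0, -0.05, 0], [0, 0, 0, -0.05, 0], [0, 0, 0, -0.05, 0], [0, 0, 0, -0.05, 0], [0, 0, 0, -0.05, 0], [0, 0, 0, -0.05, 0]]]'

```text
time_s: 8.35
tcp_pos: [0.4145, -0.1893, 0.1743]
eef_rot: [179.9, -0.0, -92.7]
contact_force: [0.6, 0.1, -0.4]
gripper_width: 0.081
gripper_force: 0.0
```

```bash
python3 - <<'E'
from h import *
i,im=snap("wrist","w4")
print(w2px(i,[.416,-.1886,.06]).round())
plan((.416,-.1886,.030,-92.5))
E
```

```text
[320. 202.]
t 8.4 tcp [ 0.4146 -0.1893  0.1745] rpy [179.9  -0.  -92.7] w 0.0842 j [  0.   2. -30.   0. -58.  -3.]
[-0.0015, -0.0027, 0.289] -0.0026 rows>= 3.5
```

View pics/w4.png

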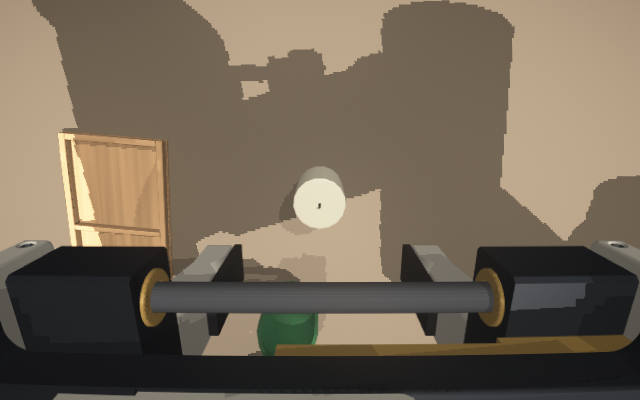

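The candle still stands where it was, at (320,202), as predicted. The fingers only needed longer to close, so I retry with a full closing call.

>>> play_rows --rows '[[[0, 0, 0, 0.08, 0], [0, 0, 0, 0.16, 0], [0, 0, 0, 0.23, 0], [0, 0, 0, 0.28, 0], [0, 0, 0, 0.288, 0], [0, 0, 0, 0.288, 0], [0.8, 0, 0, 0.288, 0], [0.8, 0, 0, 0.288, 0]]]' --squeeze 20

```text
time_s: 9.07
tcp_pos: [0.4163, -0.1894, 0.0327]
eef_rot: [-179.8, -0.0, -92.7]
contact_force: [0.8, -0.3, -0.0]
gripper_width: 0.0791
gripper_force: 0.0
```

>>> play_rows --rows '[[[0.8, 0, 0, 0, 0], [0.8, 0, 0, 0, 0], [0.8, 0, 0, 0, 0], [0.8, 0, 0, 0, 0], [0.8, 0, 0, 0, 0], [0.8, 0, 0, 0, 0], [0.8, 0, 0, 0, 0], [0.8, 0, 0, 0, 0]]]'

```text
time_s: 9.73
tcp_pos: [0.4151, -0.1893, 0.0314]
eef_rot: [-180.0, -0.0, -92.7]
contact_force: [-1.2, 1.3, 6.1]
gripper_width: 0.0445
gripper_force: 20.0
```

```bash
python3 - <<'E'
from h import *
plan((.416,-.1886,.21,-92.5),(.6255,.1445,.21,-92.5))
E
```

```text
t 9.73 tcp [ 0.4151 -0.1893  0.0314] rpy [-180.    -0.   -92.7] w 0.0445 j [  0.  13. -40.   0. -36.  -3.]
[-0.0015, -0.0017, -0.3572] -0.0024 rows>= 4.3
[-0.6868, -0.3888, -0.3572] -0.0024 rows>= 10.4
```

>>> play_rows --rows '[[[0.8, 0, 0, -0.08, 0], [0.8, 0, 0, -0.16, 0], [0.8, 0, 0, -0.24, 0], [0.8, -0.03, -0.017, -0.31, 0], [0.8, -0.09, -0.051, -0.345, 0], [0.8, -0.16, -0.09, -0.345, 0], [0.8, -0.23, -0.13, -0.345, 0], [0.8, -0.3, -0.17, -0.345, 0]]]'

```text
time_s: 10.4
tcp_pos: [0.5072, -0.0419, 0.204]
eef_rot: [-179.9, 0.0, -92.8]
contact_force: [0.9, -0.5, -1.6]
gripper_width: 0.0445
gripper_force: 20.0
```

>>> play_rows --rows '[[[0.8, -0.07, -0.04, 0, 0], [0.8, -0.14, -0.08, 0, 0], [0.8, -0.21, -0.12, 0, 0], [0.8, -0.28, -0.16, 0, 0], [0.8, -0.34, -0.194, 0, 0], [0.8, -0.375, -0.214, 0, 0], [0.8, -0.385, -0.219, 0, 0], [0.8, -0.385, -0.219, 0, 0]]]'

```text
time_s: 11.07
tcp_pos: [0.6254, 0.1449, 0.202]
eef_rot: [179.9, -0.1, -92.6]
contact_force: [-0.3, -1.2, -0.3]
gripper_width: 0.0445
gripper_force: 20.0
```

```bash
python3 - <<'E'
from h import *
plan((.6255,.1445,.036,-92.5))
E
```

```text
t 11.07 tcp [0.6254 0.1449 0.202 ] rpy [ 1.799e+02 -1.000e-01 -9.260e+01] w 0.0445 j [ 30.  18.  -6.  -0. -66. -33.]
[0.0007, -0.0003, 0.332] -0.0016 rows>= 4.0
```

>>> play_rows --rows '[[[0.8, 0, 0, 0.08, 0], [0.8, 0, 0, 0.16, 0], [0.8, 0, 0, 0.23, 0], [0.8, 0, 0, 0.28, 0], [0.8, 0, 0, 0.31, 0], [0.8, 0, 0, 0.325, 0], [0.8, 0, 0, 0.331, 0], [0.8, 0, 0, 0.331, 0]]]'

```text
time_s: 11.73
tcp_pos: [0.6252, 0.1429, 0.0382]
eef_rot: [180.0, -0.0, -92.8]
contact_force: [0.6, 0.0, -0.7]
gripper_width: 0.0444
gripper_force: 20.0
```

>>> play_rows --rows '[[[0.8, 0, 0, 0, 0], [0, 0, 0, 0, 0], [0, 0, 0, 0, 0], [0, 0, 0, 0, 0], [0, 0, 0, -0.07, 0], [0, 0, 0, -0.15, 0], [0, 0, 0, -0.23, 0], [0, 0, 0, -0.3, 0]]]'

```text
time_s: 12.4
tcp_pos: [0.6257, 0.1436, 0.1914]
eef_rot: [-179.9, 0.0, -92.7]
contact_force: [1.2, 0.4, -0.1]
gripper_width: 0.0847
gripper_force: 0.0
```

```bash
python3 - <<'E'
from h import *
plan((.424,.1948,.19,-97.4),(.424,.1948,.016,-97.4))
E
```

```text
t 12.4 tcp [0.6257 0.1436 0.1914] rpy [-179.9    0.   -92.7] w 0.0847 j [ 30.  19.  -7.   0. -64. -33.]
[-0.0832, 0.4077, 0.0028] 0.0547 rows>= 5.0
[-0.0832, 0.4077, 0.3508] 0.0547 rows>= 6.5
```

>>> play_rows --rows '[[[0, -0.016, 0.08, 0, 0.02], [0, -0.032, 0.16, 0, 0.05], [0, -0.048, 0.24, 0, 0.054], [0, -0.064, 0.32, 0, 0.054], [0, -0.078, 0.38, 0, 0.054], [0, -0.083, 0.405, 0, 0.054], [0, -0.083, 0.407, 0, 0.054], [0, -0.083, 0.407, 0, 0.054]]]'

```text
time_s: 13.07
tcp_pos: [0.4238, 0.1953, 0.1891]
eef_rot: [-179.9, 0.1, -97.2]
contact_force: [-0.0, 0.7, 0.9]
gripper_width: 0.0875
gripper_force: 0.0
```

```bash
python3 - <<'E'
from h import *
i,im=snap("wrist","w5"); it,t=snap("top","t5")
t=t[145:265,205:415]
cv2.circle(im,tuple(int(v) for v in w2px(i,[.424,.1948,.034]).round()),3,(0,0,255),-1)
cv2.imwrite("pics/m5.png",np.vstack([im,np.hstack([cv2.resize(t,(350,200),interpolation=cv2.INTER_CUBIC),np.zeros((200,290,3),np.uint8)])])[:,:,::-1])
plan((.424,.1948,.016,-97.4))
E
```

```text
t 13.17 tcp [0.4248 0.195  0.1885] rpy [-180.     0.   -97.4] w 0.0877 j [ 49.   2. -28.   0. -60. -56.]
[0.0006, 0.0015, 0.3451] 0.0006 rows>= 4.1
```

View pics/m5.png

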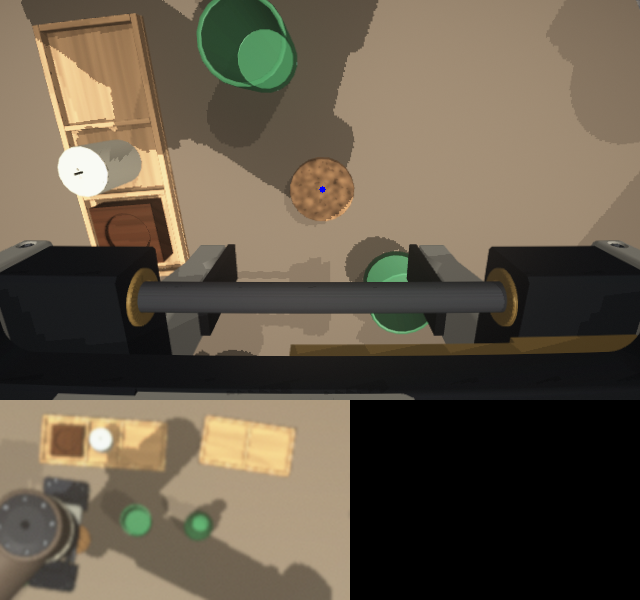

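>>> play_rows --rows '[[[0, 0, 0, 0.08, 0], [0, 0, 0, 0.16, 0], [0, 0, 0, 0.24, 0], [0, 0, 0, 0.3, 0], [0, 0, 0, 0.335, 0], [0, 0, 0, 0.344, 0], [0, 0, 0, 0.344, 0], [0.6, 0, 0, 0.344, 0]]]' --squeeze 15

```text
time_s: 13.83
tcp_pos: [0.425, 0.1949, 0.0165]
eef_rot: [-180.0, -0.0, -97.4]
contact_force: [0.7, 0.8, -0.3]
gripper_width: 0.0849
gripper_force: 0.0
```

>>> play_rows --rows '[[[0.6, 0, 0, 0, 0], [0.6, 0, 0, 0, 0], [0.6, 0, 0, 0, 0], [0.6, 0, 0, 0, 0], [0.6, 0, 0, 0, 0], [0.6, 0, 0, 0, 0], [0.6, 0, 0, 0, 0], [0.6, 0, 0, 0, 0]]]'

```text
time_s: 14.5
tcp_pos: [0.4245, 0.1953, 0.017]
eef_rot: [-179.9, 0.1, -97.3]
contact_force: [-1.6, -1.0, 7.3]
gripper_width: 0.0617
gripper_force: 15.0
```

```bash
python3 - <<'E'
from h import *
plan((.424,.1948,.21,-97.4),(.617,-.2019,.21,-97.4))
E
```

```text
t 14.5 tcp [0.4245 0.1953 0.017 ] rpy [-1.799e+02  1.000e-01 -9.730e+01] w 0.0617 j [ 49.  16. -40.   0. -34. -56.]
[0.001, 0.0009, -0.3859] 0.0008 rows>= 4.6
[0.7387, -0.4831, -0.3859] 0.0008 rows>= 11.6
```

>>> play_rows --rows '[[[0.6, 0, 0, -0.08, 0], [0.6, 0, 0, -0.16, 0], [0.6, 0, 0, -0.24, 0], [0.6, 0, 0, -0.32, 0], [0.6, 0.03, -0.02, -0.38, 0], [0.6, 0.095, -0.062, -0.386, 0], [0.6, 0.16, -0.105, -0.386, 0], [0.6, 0.225, -0.147, -0.386, 0]]]'

```text
time_s: 15.17
tcp_pos: [0.4831, 0.0729, 0.2106]
eef_rot: [-179.9, 0.1, -97.3]
contact_force: [0.8, 1.0, -1.3]
gripper_width: 0.0614
gripper_force: 15.0
```

>>> play_rows --rows '[[[0.6, 0.068, -0.045, 0, 0], [0.6, 0.136, -0.09, 0, 0], [0.6, 0.204, -0.134, 0, 0], [0.6, 0.272, -0.178, 0, 0], [0.6, 0.34, -0.222, 0, 0], [0.6, 0.408, -0.267, 0, 0], [0.6, 0.47, -0.307, 0, 0], [0.6, 0.513, -0.335, 0, 0]]]'

```text
time_s: 15.83
tcp_pos: [0.6164, -0.2051, 0.2087]
eef_rot: [180.0, -0.0, -97.4]
contact_force: [-0.1, 1.1, -1.1]
gripper_width: 0.0618
gripper_force: 15.0
```

```bash
python3 - <<'E'
from h import *
i,im=snap("wrist","w6")
C=np.array([.6228,-.1567]);a=np.radians(82.6);ay=np.array([np.cos(a),np.sin(a)]);ax=np.array([np.sin(a),-np.cos(a)])
for x,y in [(.05,.0945),(.05,-.0945),(-.05,.0945),(-.05,-.0945),(-.044,0),(.044,0)]:
    cv2.circle(im,tuple(int(v) for v in w2px(i,[*(C+x*ax+y*ay),.014]).round()),3,(0,0,255),-1)
cv2.imwrite("pics/m6.png",im[:,:,::-1])
plan((.617,-.2019,.0225,-97.4))
E
```

```text
t 15.88 tcp [ 0.6175 -0.2078  0.2081] rpy [ 1.80e+02 -1.00e-01 -9.75e+01] w 0.0617 j [ -1.  19.  -4.   0. -67.  -6.]
[-0.0115, 0.0026, 0.3713] -0.0012 rows>= 4.5
```

View pics/m6.png

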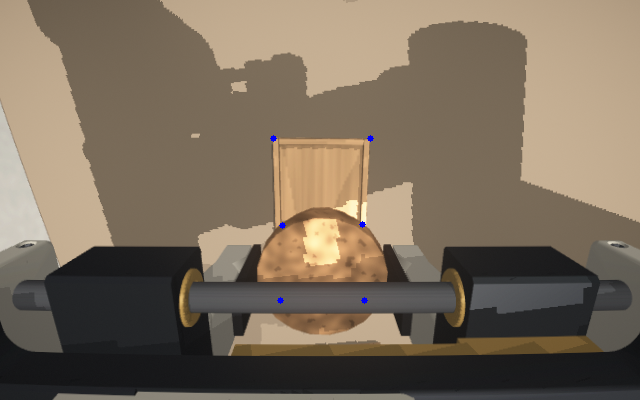

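>>> play_rows --rows '[[[0.6, -0.008, 0.002, 0.08, 0], [0.6, -0.008, 0.002, 0.16, 0], [0.6, -0.008, 0.002, 0.24, 0], [0.6, -0.008, 0.002, 0.31, 0], [0.6, -0.008, 0.002, 0.35, 0], [0.6, -0.008, 0.002, 0.365, 0], [0.6, -0.008, 0.002, 0.37, 0], [0.6, -0.008, 0.002, 0.37, 0]]]'

```text
time_s: 16.55
tcp_pos: [0.6158, -0.198, 0.0246]
eef_rot: [-180.0, -0.0, -97.3]
contact_force: [-0.2, 0.3, -0.3]
gripper_width: 0.0613
gripper_force: 15.0
```

>>> play_rows --rows '[[[0.6, 0, 0, 0, 0], [0, 0, 0, 0, 0], [0, 0, 0, 0, 0], [0, 0, 0, 0, 0], [0, 0, 0, -0.07, 0], [0, 0, 0, -0.15, 0], [0, 0, 0, -0.23, 0], [0, 0, 0, -0.31, 0]]]'

```text
time_s: 17.22
tcp_pos: [0.615, -0.1981, 0.1815]
eef_rot: [-180.0, -0.0, -97.4]
contact_force: [1.1, -0.0, -0.9]
gripper_width: 0.0873
gripper_force: 0.0
```

```bash
python3 - <<'E'
from h import *
plan((.453,-.0557,.2,-92.5))
E
```

```text
t 17.22 tcp [ 0.615  -0.1981  0.1815] rpy [-180.    -0.   -97.4] w 0.0873 j [ -1.  20.  -7.   0. -64.  -7.]
[-0.2409, 0.3577, -0.037] -0.0566 rows>= 5.2
```

>>> play_rows --rows '[[[0, -0.03, 0.045, -0.037, -0.02], [0, -0.075, 0.112, -0.037, -0.05], [0, -0.12, 0.178, -0.037, -0.056], [0, -0.165, 0.245, -0.037, -0.056], [0, -0.21, 0.312, -0.037, -0.056], [0, -0.235, 0.35, -0.037, -0.056], [0, -0.241, 0.358, -0.037, -0.056], [0, -0.241, 0.358, -0.037, -0.056]]]'

```text
time_s: 17.88
tcp_pos: [0.4526, -0.0547, 0.1988]
eef_rot: [-179.9, 0.1, -92.4]
contact_force: [1.0, -0.5, -0.3]
gripper_width: 0.0877
gripper_force: 0.0
```

```bash
python3 - <<'E'
from h import *
i,im=snap("wrist","w7");
cv2.circle(im,tuple(int(v) for v in w2px(i,[.453,-.0557,.135]).round()),3,(0,0,255),-1)
cv2.imwrite("pics/m7.png",im[:,:,::-1])
plan((.453,-.0557,.096,-92.5))
E
```

```text
t 17.93 tcp [ 0.4536 -0.0552  0.1986] rpy [-179.9    0.   -92.5] w 0.0876 j [ 18.   1. -28.   0. -61. -20.]
[0.0011, 0.0011, 0.2053] 0.0006 rows>= 2.5
```

View pics/m7.png

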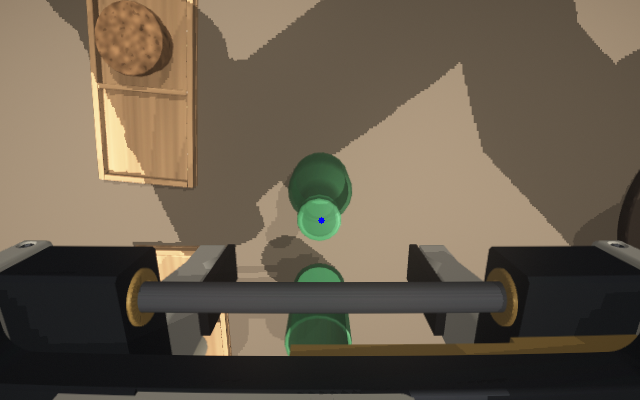

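>>> play_rows --rows '[[[0, 0.001, 0.001, 0.06, 0], [0, 0.001, 0.001, 0.12, 0], [0, 0.001, 0.001, 0.17, 0], [0, 0.001, 0.001, 0.2, 0], [0, 0.001, 0.001, 0.206, 0], [0, 0.001, 0.001, 0.206, 0], [0.9, 0.001, 0.001, 0.206, 0], [0.9, 0.001, 0.001, 0.206, 0]]]' --squeeze 20

```text
time_s: 18.6
tcp_pos: [0.4539, -0.0561, 0.0956]
eef_rot: [-179.9, 0.0, -92.6]
contact_force: [0.2, -0.3, -0.1]
gripper_width: 0.0791
gripper_force: 0.0
```

>>> play_rows --rows '[[[0.9, 0, 0, 0, 0], [0.9, 0, 0, 0, 0], [0.9, 0, 0, 0, 0], [0.9, 0, 0, 0, 0], [0.9, 0, 0, 0, 0], [0.9, 0, 0, 0, 0], [0.9, 0, 0, 0, 0], [0.9, 0, 0, 0, 0]]]'

```text
time_s: 19.27
tcp_pos: [0.4527, -0.056, 0.0946]
eef_rot: [-180.0, 0.0, -92.5]
contact_force: [0.0, -0.9, -1.1]
gripper_width: 0.0299
gripper_force: 20.0
```

>>> play_rows --rows '[[[0.9, 0, 0, 0, 0], [0.9, 0, 0, 0, 0], [0.9, 0, 0, 0, 0], [0.9, 0, 0, 0, 0], [0.9, 0, 0, -0.02, 0], [0.9, 0, 0, -0.04, 0], [0.9, 0, 0, -0.06, 0], [0.9, 0, 0, -0.06, 0]]]'

```text
time_s: 19.93
tcp_pos: [0.4537, -0.0559, 0.1261]
eef_rot: [-179.9, 0.0, -92.5]
contact_force: [0.1, 0.1, -1.5]
gripper_width: 0.03
gripper_force: 20.0
```

```bash
python3 - <<'E'
from h import *
plan((.453,-.0557,.2,-92.5),(.6218,.0632,.2,-92.5))
E
```

```text
t 19.93 tcp [ 0.4537 -0.0559  0.1261] rpy [-179.9    0.   -92.5] w 0.03 j [ 18.   5. -34.   0. -51. -20.]
[-0.0004, 0.0014, -0.1479] -0.0003 rows>= 1.8
[-0.2528, -0.3254, -0.1479] -0.0003 rows>= 5.2
```

>>> play_rows --rows '[[[0.9, 0, 0, -0.05, 0], [0.9, 0, 0, -0.1, 0], [0.9, -0.02, -0.025, -0.14, 0], [0.9, -0.06, -0.077, -0.148, 0], [0.9, -0.105, -0.135, -0.148, 0], [0.9, -0.15, -0.193, -0.148, 0], [0.9, -0.195, -0.251, -0.148, 0], [0.9, -0.23, -0.296, -0.148, 0]]]'

```text
time_s: 20.6
tcp_pos: [0.6074, 0.0538, 0.1974]
eef_rot: [180.0, -0.0, -92.5]
contact_force: [0.1, -1.6, -0.8]
gripper_width: 0.0298
gripper_force: 20.0
```

>>> play_rows --rows '[[[0.9, -0.015, -0.02, 0, 0], [0.9, -0.02, -0.027, 0, 0], [0.9, -0.022, -0.029, 0, 0], [0.9, -0.022, -0.029, 0, 0], [0.9, -0.022, -0.029, 0, 0], [0.9, -0.022, -0.029, 0, 0], [0.9, -0.022, -0.029, 0, 0], [0.9, -0.022, -0.029, 0, 0]]]'

```text
time_s: 21.27
tcp_pos: [0.6203, 0.0622, 0.1991]
eef_rot: [-180.0, 0.0, -92.6]
contact_force: [0.7, 0.5, -1.4]
gripper_width: 0.0302
gripper_force: 20.0
```

```bash
python3 - <<'E'
from h import *
i,im=snap("wrist","w8")
plan((.6218,.0632,.1005,-92.5))
cv2.imwrite("pics/m8.png",im[:,:,::-1])
E
```

```text
t 21.32 tcp [0.6204 0.0623 0.199 ] rpy [-180.     0.   -92.6] w 0.03 j [ 24.  17.  -8.  -0. -65. -26.]
[-0.002, -0.0027, 0.197] -0.0008 rows>= 2.4
```

View pics/m8.png

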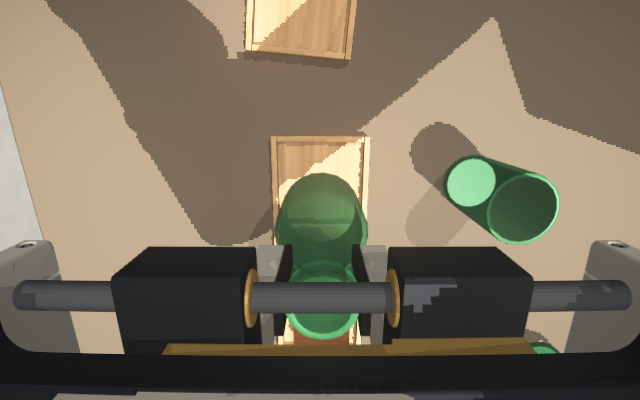

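>>> play_rows --rows '[[[0.9, -0.002, -0.002, 0.05, 0], [0.9, -0.002, -0.002, 0.1, 0], [0.9, -0.002, -0.002, 0.14, 0], [0.9, -0.002, -0.002, 0.165, 0], [0.9, -0.002, -0.002, 0.18, 0], [0.9, -0.002, -0.002, 0.19, 0], [0.9, -0.002, -0.002, 0.195, 0], [0.9, -0.002, -0.002, 0.197, 0]]]'

```text
time_s: 21.98
tcp_pos: [0.622, 0.0636, 0.1004]
eef_rot: [-180.0, 0.0, -92.5]
contact_force: [0.8, 0.2, -2.0]
gripper_width: 0.0303
gripper_force: 20.0
```

>>> play_rows --rows '[[[0.9, 0, 0, 0, 0], [0.9, 0, 0, 0.001, 0], [0.9, 0, 0, 0.001, 0], [0, 0, 0, 0.001, 0], [0, 0, 0, 0.001, 0], [0, 0, 0, 0.001, 0], [0, 0, 0, 0.001, 0], [0, 0, 0, 0.001, 0]]]'

```text
time_s: 22.65
tcp_pos: [0.6218, 0.0636, 0.0998]
eef_rot: [-180.0, 0.0, -92.5]
contact_force: [-0.3, -0.6, -0.7]
gripper_width: 0.0579
gripper_force: 0.0
```

>>> play_rows --rows '[[[0, 0, 0, 0, 0], [0, 0, 0, -0.03, 0], [0, 0, 0, -0.08, 0], [0, 0, 0, -0.14, 0], [0, 0, 0, -0.2, 0], [0, 0, 0, -0.22, 0], [0, 0, 0, -0.22, 0], [0, 0, 0, -0.22, 0]]]'

```text
time_s: 23.32
tcp_pos: [0.6218, 0.0637, 0.21]
eef_rot: [-179.9, 0.1, -92.6]
contact_force: [-0.4, 0.1, -1.1]
gripper_width: 0.0878
gripper_force: 0.0
```

```bash
python3 - <<'E'
from h import *
plan((.4587,.0660,.21,-97.4))
E
```

```text
t 23.32 tcp [0.6218 0.0637 0.21  ] rpy [-1.799e+02  1.000e-01 -9.260e+01] w 0.0878 j [ 24.  16.  -7.  -0. -66. -26.]
[0.0099, 0.326, 0.0001] 0.0563 rows>= 3.9
```

>>> play_rows --rows '[[[0, 0.003, 0.07, 0, 0.02], [0, 0.005, 0.14, 0, 0.04], [0, 0.007, 0.21, 0, 0.056], [0, 0.009, 0.27, 0, 0.056], [0, 0.01, 0.31, 0, 0.056], [0, 0.01, 0.326, 0, 0.056], [0, 0.01, 0.326, 0, 0.056], [0, 0.01, 0.326, 0, 0.056]]]'

```text
time_s: 23.98
tcp_pos: [0.4588, 0.066, 0.2093]
eef_rot: [-180.0, -0.0, -97.3]
contact_force: [0.8, 0.6, 0.3]
gripper_width: 0.0874
gripper_force: 0.0
```

```bash
python3 - <<'E'
from h import *
i,im=snap("wrist","w9"); it,t=snap("top","t9")
t=t[145:265,205:415]
cv2.circle(im,tuple(int(v) for v in w2px(i,[.4587,.066,.105]).round()),3,(0,0,255),-1)
cv2.imwrite("pics/m9.png",np.vstack([im,np.hstack([cv2.resize(t,(350,200),interpolation=cv2.INTER_CUBIC),np.zeros((200,290,3),np.uint8)])])[:,:,::-1])
plan((.4587,.066,.06,-97.4))
E
```

```text
t 24.08 tcp [0.4594 0.0659 0.2091] rpy [180.   -0.  -97.4] w 0.0873 j [ 33.   1. -26.   0. -63. -40.]
[0.0, 0.0014, 0.2983] 0.0004 rows>= 3.6
```

View pics/m9.png

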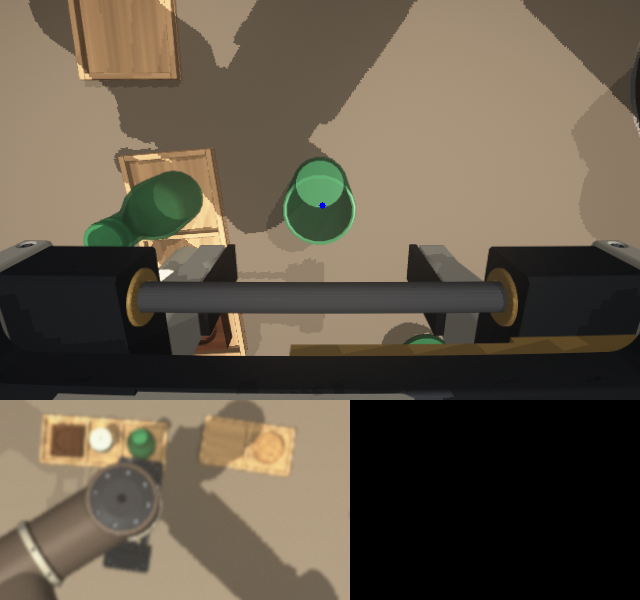

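>>> play_rows --rows '[[[0, -0.005, -0.001, 0.07, 0], [0, -0.005, -0.001, 0.14, 0], [0, -0.005, -0.001, 0.2, 0], [0, -0.005, -0.001, 0.26, 0], [0, -0.005, -0.001, 0.29, 0], [0, -0.005, -0.001, 0.298, 0], [0, -0.005, -0.001, 0.298, 0], [0.6, -0.005, -0.001, 0.298, 0]]]' --squeeze 20

```text
time_s: 24.75
tcp_pos: [0.4603, 0.0684, 0.0609]
eef_rot: [-180.0, -0.0, -97.4]
contact_force: [0.7, 0.9, -0.5]
gripper_width: 0.0845
gripper_force: 0.0
```

>>> play_rows --rows '[[[0.6, 0, 0, 0, 0], [0.6, 0, 0, 0, 0], [0.6, 0, 0, 0, 0], [0.6, 0, 0, 0, 0], [0.6, 0, 0, 0, 0], [0.6, 0, 0, 0, 0], [0.6, 0, 0, 0, 0], [0.6, 0, 0, 0, 0]]]'

```text
time_s: 25.42
tcp_pos: [0.4601, 0.0685, 0.0614]
eef_rot: [-179.9, 0.0, -97.3]
contact_force: [0.2, 0.4, 6.7]
gripper_width: 0.0596
gripper_force: 20.0
```

```bash
python3 - <<'E'
from h import *
plan((.46,.0685,.16,-97.4),(.46,-.03,.16,-97.4),(.6275,-.1116,.16,-97.4))
E
```

```text
t 25.42 tcp [0.4601 0.0685 0.0614] rpy [-179.9    0.   -97.3] w 0.0596 j [ 33.  11. -38.   0. -41. -40.]
[0.0001, 0.0002, -0.1973] 0.0007 rows>= 2.4
[0.1955, -0.025, -0.1973] 0.0007 rows>= 3.3
[0.3146, -0.3781, -0.1973] 0.0007 rows>= 6.4
```

>>> play_rows --rows '[[[0.6, 0, 0, -0.05, 0], [0.6, 0, 0, -0.11, 0], [0.6, 0, 0, -0.17, 0], [0.6, 0.03, -0.004, -0.198, 0], [0.6, 0.08, -0.01, -0.198, 0], [0.6, 0.14, -0.02, -0.198, 0], [0.6, 0.19, -0.03, -0.198, 0], [0.6, 0.215, -0.08, -0.198, 0]]]'

```text
time_s: 26.08
tcp_pos: [0.4817, -0.0455, 0.1595]
eef_rot: [179.9, 0.0, -97.4]
contact_force: [0.1, 1.3, -3.1]
gripper_width: 0.0597
gripper_force: 20.0
```

>>> play_rows --rows '[[[0.6, 0.02, -0.06, 0, 0], [0.6, 0.04, -0.12, 0, 0], [0.6, 0.06, -0.18, 0, 0], [0.6, 0.08, -0.24, 0, 0], [0.6, 0.095, -0.285, 0, 0], [0.6, 0.1, -0.298, 0, 0], [0.6, 0.1, -0.298, 0, 0], [0.6, 0.1, -0.298, 0, 0]]]'

```text
time_s: 26.75
tcp_pos: [0.6258, -0.1122, 0.1585]
eef_rot: [179.9, -0.0, -97.4]
contact_force: [-0.1, -0.3, -0.5]
gripper_width: 0.0597
gripper_force: 20.0
```

```bash
python3 - <<'E'
from h import *
plan((.6275,-.1116,.067,-97.4))
E
```

```text
t 26.75 tcp [ 0.6258 -0.1122  0.1585] rpy [179.9  -0.  -97.4] w 0.0597 j [  7.  20. -10.  -0. -61. -15.]
[-0.0017, -0.0033, 0.183] -0.0001 rows>= 2.2
```

>>> play_rows --rows '[[[0.6, -0.001, -0.002, 0.05, 0], [0.6, -0.001, -0.002, 0.1, 0], [0.6, -0.001, -0.002, 0.135, 0], [0.6, -0.001, -0.002, 0.155, 0], [0.6, -0.001, -0.002, 0.17, 0], [0.6, -0.001, -0.002, 0.178, 0], [0.6, -0.001, -0.002, 0.182, 0], [0.6, -0.001, -0.002, 0.183, 0]]]'

```text
time_s: 27.42
tcp_pos: [0.6281, -0.1117, 0.0687]
eef_rot: [-179.9, 0.0, -97.3]
contact_force: [0.4, 0.6, -1.4]
gripper_width: 0.0599
gripper_force: 20.0
```

>>> play_rows --rows '[[[0.6, 0, 0, 0, 0], [0.6, 0, 0, 0.001, 0], [0.6, 0, 0, 0.001, 0], [0, 0, 0, 0.001, 0], [0, 0, 0, 0.001, 0], [0, 0, 0, 0.001, 0], [0, 0, 0, 0.001, 0], [0, 0, 0, 0.001, 0]]]'

```text
time_s: 28.08
tcp_pos: [0.6279, -0.1119, 0.0677]
eef_rot: [-180.0, 0.0, -97.4]
contact_force: [-0.6, 0.2, 0.3]
gripper_width: 0.0856
gripper_force: 0.0
```

>>> play_rows --rows '[[[0, 0, 0, 0, 0], [0, 0, 0, -0.03, 0], [0, 0, 0, -0.08, 0], [0, 0, 0, -0.15, 0], [0, 0, 0, -0.22, 0], [0, 0, 0, -0.3, 0], [0, 0, 0, -0.36, 0], [0, 0, 0, -0.36, 0]]]'

```text
time_s: 28.75
tcp_pos: [0.6309, -0.1124, 0.2558]
eef_rot: [-179.3, 0.0, -97.3]
contact_force: [-0.0, 0.6, 0.7]
gripper_width: 0.0878
gripper_force: 0.0
```

>>> play_rows --rows '[[[0, 0.05, 0.05, 0, 0], [0, 0.1, 0.1, 0, 0], [0, 0.15, 0.15, 0, 0], [0, 0.2, 0.2, 0, 0], [0, 0.25, 0.25, 0, 0], [0, 0.3, 0.3, 0, 0], [0, 0.35, 0.35, 0, 0], [0, 0.36, 0.36, 0, 0]]]'

```text
time_s: 29.42
tcp_pos: [0.4224, -0.269, 0.2479]
eef_rot: [180.0, 0.0, -97.5]
contact_force: [-0.2, -0.3, -0.9]
gripper_width: 0.0876
gripper_force: 0.0
```

```bash
python3 - <<'E'
from h import *
i,t=snap("top","t10"); s=r.capture("side")
a=cv2.resize(t[145:265,150:470],(800,300),interpolation=cv2.INTER_CUBIC); b=cv2.resize(s[130:310,140:440],(500,300),interpolation=cv2.INTER_CUBIC)
cv2.imwrite("pics/m10.png",np.vstack([a,np.hstack([b,np.zeros((300,300,3),np.uint8)])])[:,:,::-1])
print(r.get_state()["time_s"],r.get_state()["tcp_pos"])
E
```

```text
29.5167 [ 0.42482201 -0.26823518  0.24804351]
```

View pics/m10.png

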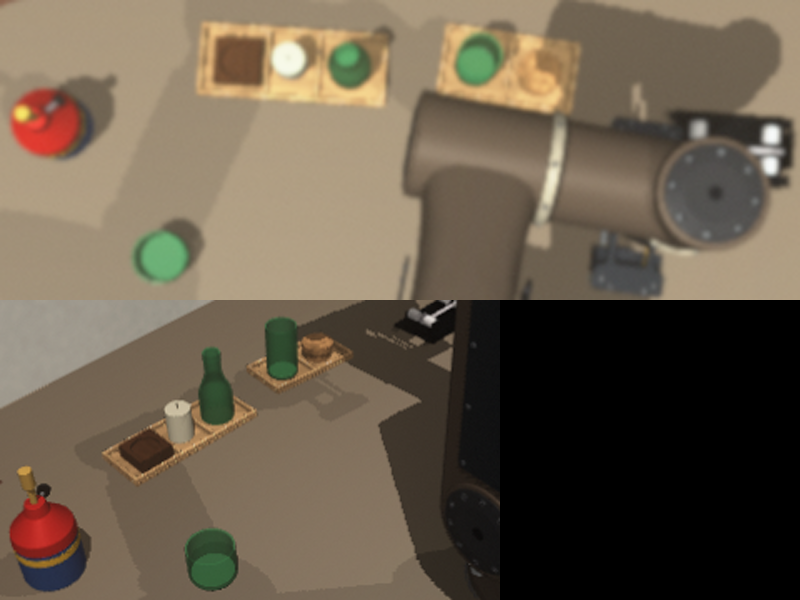

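```bash
python3 - <<'E'
from h import *
i=r.camera_info("top")
P=lambda x,y,z: px2w(i,150+(x+.5)/2.5-.5,145+(y+.5)/2.5-.5,z)[:2]
L=(np.mean([P(*c,.014) for c in((200,21),(390,34),(385,106),(197,94))],0),87.5); J=(np.mean([P(*c,.014) for c in((444,24),(580,43),(573,113),(436,93))],0),82.6)
for n,x,y,z,(C,a) in (("base",239,61,.028,L),("candle",290,59,.064,L),("chim",348,54,.139,L),("tall",480,57,.109,J),("lid",540,73,.038,J)):
    a=np.radians(a);d=P(x,y,z)-C;print(n,"tray x,y",round(d@[np.sin(a),-np.cos(a)],4),round(d@[np.cos(a),np.sin(a)],4))
E
```

```text
base tray x,y -0.0027 0.0732
candle tray x,y -0.001 0.0002
chim tray x,y -0.0011 -0.0807
tall tray x,y -0.0055 0.0456
lid tray x,y -0.0041 -0.0423
```

All five pieces are within tolerance, so I'm handing in.

```bash
python3 -c "
from plant import r
print(r.close_job())"
```

```text
the job is handed in; nothing more can be done
None
```

Both gift sets are made up and the job is handed in at about 30 s; the last pictures showed all five pieces upright and within tolerance in their compartments, with no sign that the short tumbler, torch or cutter had moved (the arm hid part of the cutter), but the judge's verdict was not shown.

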